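# Close up a door controller

## Robot

A 6-joint arm with a two-finger parallel gripper is mounted at the origin on the work surface. World frame = base frame: x ahead of the robot, y to its left, z up, the work surface at z = 0. Lengths are in mm, angles in rad, forces in N, time in s.
With the tool pointing down it reaches from about 350 to 875 mm from the base axis. Payload 4.2 kg.
Tool frame: the origin (TCP) lies at the very end of the fingers, on their centre line; the grasp point (between the pads) lies 19 mm behind it (arm.grip_point_offset is the distance from the TCP to the grasp point, in mm); z points along the fingers, y is the direction in which the jaws open and shut (so a half turn about z gives the same grasp; the last joint's range is limited). The gripper opens to 85 mm and grips with 20 to 120 N. Pads are 22 mm wide; open, the fingers measure 114 mm over their backs; the gripper's body (76 mm by 85 mm) begins 54 mm behind the grasp point. The pads swing forward as they close: fully open they stand 13 mm farther back than shut.
Start: joints at [-0.991, 0.385, 0.008, 0, -1.194, -0.259], TCP at [197.094, -593.088, 231.312] pointing down, gripper open.
Joint ranges: [-3.14, 3.14], [-1.21, 2.06], [-1.07, 1.41], [-3.16, 2.05], [-2.99, -0.16], [-3.1, 3.1]. Speed limits (rad/s): [2.79, 2.79, 3.14, 3.14, 3.14, 3.14].

## Interface

Orientations are given as a unit quaternion [x, y, z, w].
In Python, from bench import arm gives the robot as it stands.
- The arm moves only by the tool drive_tool, never from a script. Its argument "steps" is a list of rows, each a list of 5 numbers: the shift along the tool's x, y, z in m, then the turn about the tool's z in degrees, then the finger opening in m, from 0 to 0.0854. A call has 1 to 20 rows; each row shifts and turns the commanded pose from where the row before left it, along the tool's axes as they then stand; what a row does not reach is not made up. A row lasts 1/10 s, in which the tool goes at most 50 mm and 8.59 degrees, less where a joint would pass 70% of its speed; a pose out of reach is approached as far as the arm can. A call is refused whole if a number of a shift passes 0.05 or a number of a turn 8.59, either way. A call with a gripper value outside its range is refused whole. The fingers move at their own pace and stop on an object; the grip force is fixed at half the most. Time passes only in rows, so rows that do not move let the fingers close. It gives the time, the measured TCP pose, the force and the opening at its end, in the units of the state.
- arm.read_state(): the state, without advancing time (a new reading comes with each control period).
- arm.get_image(name): name is "scene" or "top"; returns (picture, depth): 384x512x3 uint8, blue, green, red; 384x512 float32, mm along the optical axis (not along the pixel's ray), 0 where there is no reading.
- arm.camera_params(name): a dict with "K" (3x3 intrinsics, pixels), "world_to_cam" (4x4, takes a point from world to camera coordinates). Camera axes: x right, y up, looking along -z (the intrinsics and any distortion apply to the point x, -y, -z); pixel columns grow to the right and rows downward; lengths in mm; the calibration is good to about 2 mm. A picture is of the moment at which its call begins. camera_params takes no time and is no camera call.
- arm.job_done(): hands the job in, once; it reports no verdict.
The state is a dict: "clock": time; "joints": joint angles; "joint_vel": joint speeds; "joint_efforts": joint torques, N m; "position": TCP position; "ee_rot": TCP orientation; "contact_force": force on the tool from outside, world axes, zero at the start; "wrist_torque": the same for the moment, N m; "gripper_width": finger opening in mm.
Only numpy, scipy, OpenCV 4.12 (cv2) and the standard library are available. Lean on these libraries where they do the work, as an engineer would, in place of code of your own. Each camera call takes 0.05 s, during which the arm holds its last target.

## Task

The door-lock controller on the bench is still open: first slide its half-drawn electronics tray fully home into the housing, until the tray's front panel meets the housing. Then pick up the loose cover plate and seat it flat on top of the housing, handle up, with both pins through its holes, and let go. Leave the other things on the bench where they are.

Things in the scene. Friction and masses are not known exactly. Their poses are not given: they have to be found in the camera images.
- housing: White metal housing fixed to the bench, 150 (x) by 140 mm (y), rim 60 mm high, open on top and in front (-x). Origin: centre of its footprint at bench height, z up. Side walls 20 mm thick, centred at y = +-60 mm. It stands on an 8 mm aluminium plate that ends 80 mm behind and, as a 100 mm wide apron, 160 mm in front. The tray slides on this plate between the walls, 2 mm free each side.
- pin_a (a point): Tip of the upright steel pin on the left (+y) side wall of the housing, 60 mm from the housing's origin along its y, 74 mm above the bench. Both pins are 8 mm in diameter, stand 14 mm above the rim, and taper to 3 mm over their top 5 mm.
- pin_b (a point): Tip of the same kind of pin on the right (-y) side wall, at y = -60 mm.
- tray: Loose black tray with circuit board and battery pack, 0.35 kg, drawn 40 to 65 mm out of the front. Plate 135 by 96 by 4 mm, underside at 8 mm; upright front panel 124 wide, 5 thick, 44 mm high, its back face at x = -75 mm. Axes as the housing's. Origin on its underside: straight above the housing's origin when home, the panel then touching the fronts of the side walls.
- tray_tab (a point): Middle of the front (-x) end of the upright grip tab in the middle of the tray's front panel: 106 mm in front of the tray's origin and 30 mm above its underside. The tab sticks out 26 mm from the panel, is 10 mm thick (along y) and 36 mm high (18 to 54 mm above the bench). Push on it or pinch it.
- cover: Loose white cover plate, 150 (x) by 144 (y) by 5 mm, 0.35 kg, lying flat with a steel bridge handle on top. Origin: centre of the plate's underside, z up, handle along y. Half a turn makes no difference. Seated, its origin is straight above the housing's at 60 mm height, its x and y along the housing's.
- cover_handle (a point): Middle of the cover's handle bar, 38 mm above the plate's underside. The bar is 80 mm long (along the cover's y), 12 mm wide (x) and 14 mm high (top at 45 mm), on two posts 70 mm apart, 26 mm clear above the plate.
- cover_hole_a (a point): Centre, at the underside, of one 12 mm through hole of the cover, at y = +60 mm.
- cover_hole_b (a point): Centre, at the underside, of the other 12 mm hole, at y = -60 mm.
- bin: Bystander: open black parts bin with lock cylinders, 150 by 105 by 55 mm. Origin: centre of its underside.
- lever_handle: Bystander: steel door handle on a long plate, 40 by 170 mm, 59 mm high. Origin: centre of its underside.
- lock_case: Bystander: flat dark steel lock case with a face strip, about 95 by 165 by 22 mm. Origin: on its underside, near its middle.

How it is judged (in metres and radians):
On the way, in this order (a step that is already met when the one before it is completed fails the run):
1. the tray is slid fully home in the housing (x of tray in the frame of housing above -0.004 m and angle between tray's own z axis and vertical below 0.05 rad and z of tray in the frame of housing below 0.014 m), for 0.2 s.
2. the cover lies flat on the housing with both pins in its holes (x of cover in the frame of housing between -0.005 and 0.005 m and y of cover in the frame of housing between -0.005 and 0.005 m and z of cover in the frame of housing between 0.057 and 0.063 m and angle between cover's own z axis and vertical below 0.04 rad and angle between the x axis of cover and the x axis of housing, either way round below 0.07 rad), for 0.2 s.
At the end, for the whole second after the job is handed in: The tray is home (within 4 mm of touching the housing's front); the cover lies flat on the housing's rim, handle up, both pins through its holes (underside within 3 mm of the rim, centre within 5 mm each way, turned less than 0.07 rad, tilted less than 0.04 rad); both are at rest (all of step 1 and all of step 2 and linear speed of each of cover, tray below 0.02 m/s).
It fails at once if the bin is moved by more than 30 mm (distance of bin from where it was at the start of the episode above 0.03 m).
It fails at once if the lever handle is moved by more than 30 mm (distance of lever_handle from where it was at the start of the episode above 0.03 m).
It fails at once if the lock case is moved by more than 30 mm (distance of lock_case from where it was at the start of the episode above 0.03 m).
It also fails if it takes over 56 s, if anything falls off the work surface, if the arm or the gripper's body presses on something with over 40 N, if the wrist force passes 120 N, or if a joint passes its speed limit or range.

## Working session

There is one attempt and no reset: what is moved stays moved. The work goes in short steps, Python scripts to look and compute and a tool call to move; the robot and the scene stay as the last step left them, time stands still between calls to the robot, and variables do not carry over. Pictures are saved under pics/ and viewed, and the job is handed in when it is done.

Besides the shell and the picture viewer there is one more tool, called in YAML: its name, and indented under it one key for each argument. drive_tool: Moves the arm, as the interface text tells. Its arguments: {"type":"object","properties":{"steps":{"type":"array"}},"required":["steps"]}

```bash
ls; mkdir -p pics
python3 - <<'E'
from bench import arm
import cv2,numpy as np
for n in("scene","top"):
    p,d=arm.get_image(n); cv2.imwrite(f"pics/{n}0.png",p); np.save(f"pics/{n}0.npy",d)
    c=arm.camera_params(n); print(n,c)
s=arm.read_state();print(s)
E
```

```text
pics
scene {'K': array([[407.37288076,   0.        , 255.25322489],
       [  0.        , 407.37288076, 191.36432552],
       [  0.        ,   0.        ,   1.        ]]), 'world_to_cam': array([[-1.51827035e-01,  9.88380393e-01,  7.26290673e-03,
         1.13693784e+02],
       [-4.98450631e-01, -8.29091378e-02,  8.62944403e-01,
         2.13070636e+02],
       [ 8.53519490e-01,  1.27398090e-01,  5.05246680e-01,
        -1.53854022e+03],
       [ 0.00000000e+00,  0.00000000e+00,  0.00000000e+00,
         1.00000000e+00]])}
top {'K': array([[385.63129489,   0.        , 258.1060264 ],
       [  0.        , 385.63129489, 191.15926481],
       [  0.        ,   0.        ,   1.        ]]), 'world_to_cam': array([[-2.25580957e-02, -9.99639958e-01,  1.45288126e-02,
         6.04248361e+00],
       [ 9.96479224e-01, -2.13082466e-02,  8.10870773e-02,
        -5.79743148e+02],
       [-8.07482990e-02,  1.63068299e-02,  9.96601124e-01,
        -9.90999961e+02],
       [ 0.00000000e+00,  0.00000000e+00,  0.00000000e+00,
         1.00000000e+00]])}
{'clock': 0.1, 'joints': array([-9.91423132e-01,  3.85486528e-01,  6.75530218e-03, -3.87851914e-04,
       -1.19396825e+00, -2.58642654e-01]), 'joint_vel': array([ 5.94260783e-04, -2.74034772e-03,  3.44259767e-03,  1.98505575e-03,
       -5.18450032e-04,  5.41168909e-05]), 'joint_efforts': array([-7.82560455e-04, -3.93318629e+01,  1.88928705e+01,  4.19796735e+00,
       -2.58134154e-03,  9.41403158e-06]), 'position': array([ 196.90878262, -592.63443503,  230.33098999]), 'ee_rot': array([-1.59608112e-01,  9.87179980e-01,  9.42590929e-04, -2.22493021e-04]), 'contact_force': array([ 0.6753474 , -0.48039834, -0.62689005]), 'wrist_torque': array([ 0.00163028, -0.02562257,  0.01925819]), 'gripper_width': 85.43525630147715}
```

View pics/scene0.png

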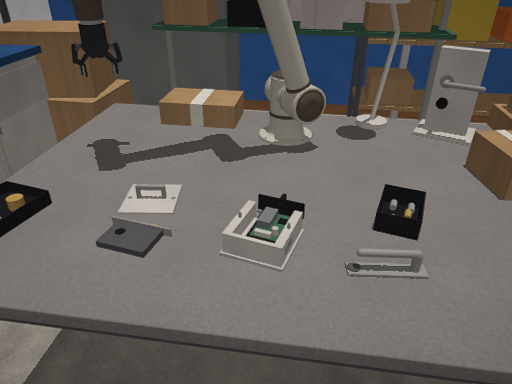

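View pics/top0.png

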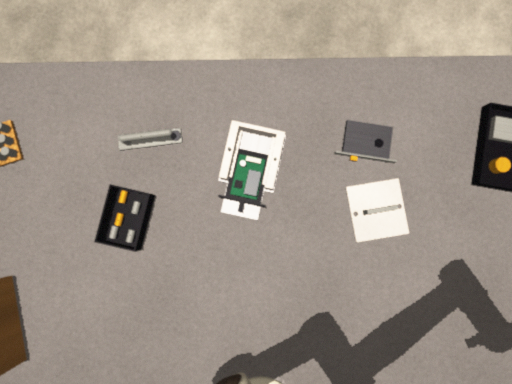

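```bash
cat > h.py <<'E'
import numpy as np,cv2
from bench import arm
C={n:arm.camera_params(n) for n in("scene","top")}
def ray(n,u,v):
    K=C[n]["K"];T=C[n]["world_to_cam"];R=T[:3,:3];o=-R.T@T[:3,3]
    d=np.array([(u-K[0,2])/K[0,0],-(v-K[1,2])/K[1,1],-1.]);return o,R.T@d
def atz(n,u,v,z):
    o,d=ray(n,u,v);return (o+d*(z-o[2])/d[2])
def proj(n,P):
    T=C[n]["world_to_cam"];K=C[n]["K"];P=np.atleast_2d(P);c=P@T[:3,:3].T+T[:3,3]
    return np.c_[K[0,0]*c[:,0]/-c[:,2]+K[0,2],K[1,1]*-c[:,1]/-c[:,2]+K[1,2]]
def cloud(n,d):
    K=C[n]["K"];T=C[n]["world_to_cam"];v,u=np.mgrid[:384,:512]
    c=np.stack([(u-K[0,2])/K[0,0]*d,-(v-K[1,2])/K[1,1]*d,-d],-1)
    return (c-T[:3,3])@T[:3,:3]
def crop(n,p,u0,v0,w,h,s,f):
    cv2.imwrite(f,cv2.resize(p[v0:v0+h,u0:u0+w],None,fx=s,fy=s,interpolation=cv2.INTER_CUBIC))
E
python3 - <<'E'
from h import *
p=cv2.imread("pics/top0.png");crop("top",p,210,110,90,120,5,"pics/c1.png");crop("top",p,330,110,90,140,4,"pics/c2.png")
p=cv2.imread("pics/scene0.png");crop("s",p,210,185,110,85,7,"pics/c3.png");crop("s",p,90,170,110,90,7,"pics/c4.png")
E
```

```text
(no output)
```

View pics/c1.png

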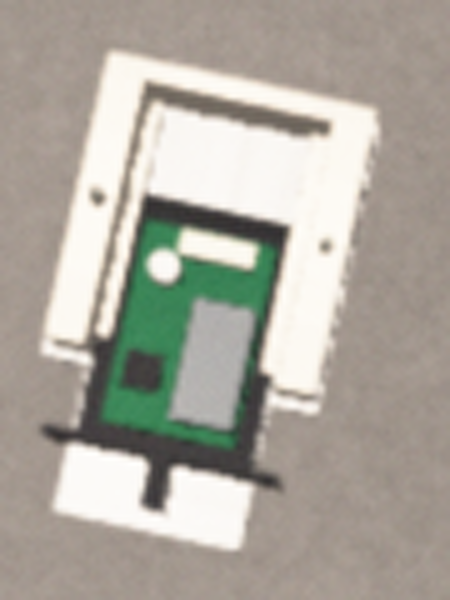

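View pics/c2.png

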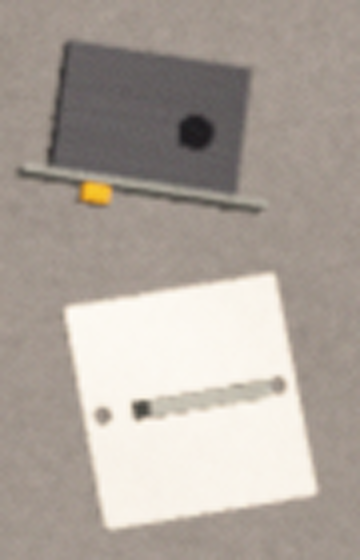

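View pics/c3.png

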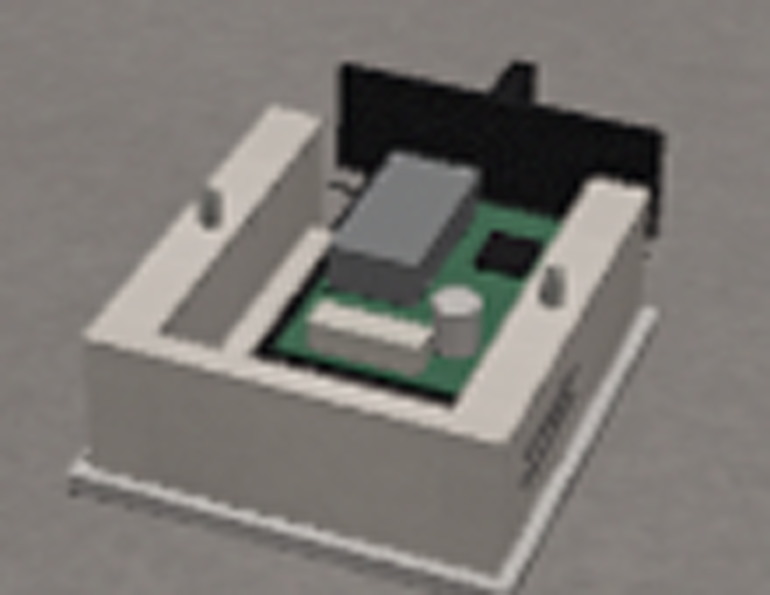

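View pics/c4.png

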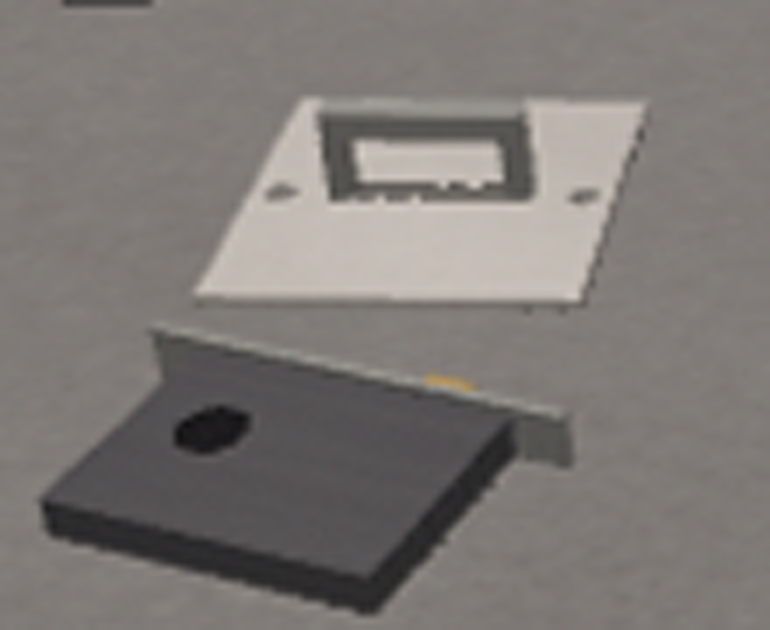

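```bash
cat > fit.py <<'E'
from h import *
from scipy.optimize import least_squares
def un(c,u0,v0,s): c=np.array(c,float); return np.c_[u0+(c[:,0]+.5)/s-.5, v0+(c[:,1]+.5)/s-.5]
def pose(q,L):
    c,s=np.cos(q[2]),np.sin(q[2]);L=np.array(L,float)
    return np.c_[q[0]+c*L[:,0]-s*L[:,1],q[1]+s*L[:,0]+c*L[:,1],L[:,2]]
def fit(name,obs,q0,loc=None):
    out={}
    for cams in (["top"],["scene"],["top","scene"]):
        obs2={k:obs[k] for k in cams if k in obs}
        if not obs2: continue
        f=lambda q:np.concatenate([(proj(k,pose(q,L))-U).ravel() for k,(L,U) in obs2.items()])
        r=least_squares(f,q0,x_scale=[100,100,1],loss="soft_l1",f_scale=.5);print(name,cams,np.round(r.x,4),"res",np.round(f(r.x),1))
        out["+".join(cams)]=r.x
    return out
E
cat > f1.py <<'E'
from fit import *
H=[(75,70,60),(75,-70,60),(-75,70,60),(-75,-70,60),(0,60,74),(0,-60,74)]
fit("housing",{"top":(H,un([(109,52),(378,108),(46,342),(317,396),(97,195),(325,244)],210,110,5)),
 "scene":(H,un([(505,442),(88,337),(650,187),(275,107),(551,266),(207,188)],210,185,7))},[600,0,-.2])
V=[(75,72,5),(75,-72,5),(-75,-72,5),(-75,72,5),(0,60,5),(0,-60,5)]
fit("cover",{"top":(V,un([(65,309),(275,272),(317,492),(107,529),(103,415),(278,384)],330,110,4)),
 "scene":(V,un([(585,302),(195,294),(303,98),(648,102),(583,196),(281,192)],90,170,7))},[500,-300,.1])
E
python3 f1.py
python3 - <<'E'
from h import *
for n in("top","scene"):
    d=np.load(f"pics/{n}0.npy");X=cloud(n,d)
    # bench z check and rims
    box=(X[...,0]>350)&(X[...,0]<750)&(abs(X[...,1]+50)<350)&(d>0)
    z=X[...,2][box];h,e=np.histogram(z,np.arange(-6,90,3));print(n,list(zip(e[:-1],h)))
E
```

```text
housing ['top'] [ 6.713341e+02  7.236700e+00 -2.287000e-01] res [ 0.   0.6 -0.5  0.5  0.2 -0.7 -0.  -0.2 -0.3 -0.1  0.8 -0.1]
housing ['scene'] [ 6.70055e+02  6.83520e+00 -2.35100e-01] res [ 0.1  0.2 -0.5 -0.1 -0.2  0.4 -0.5 -0.1  0.5 -0.1  0.5 -0.4]
housing ['top', 'scene'] [ 6.70906e+02  7.02900e+00 -2.31600e-01] res [ 0.2  0.7 -0.3  0.8  0.2 -0.6 -0.1  0.1 -0.2  0.   0.8  0.1  0.3  0.4
 -0.4  0.2 -0.2  0.5 -0.6  0.1  0.6  0.1  0.5 -0.1]
cover ['top'] [ 5.249560e+02 -3.254931e+02  1.474000e-01] res [-0.  -0.3 -0.3  0.   0.2  0.1 -0.   0.   0.1 -0.   0.1  0.2]
cover ['scene'] [ 5.230928e+02 -3.260262e+02  1.434000e-01] res [-0.7 -0.3  0.1  0.2  0.   0.2 -0.2  0.1  0.3 -0.1  0.3  0. ]
cover ['top', 'scene'] [ 5.245952e+02 -3.254799e+02  1.463000e-01] res [-0.  -0.2 -0.3  0.2  0.2  0.2 -0.1  0.2  0.1  0.1  0.1  0.3 -0.5 -0.1
  0.1  0.6 -0.1  0.5 -0.3  0.4  0.3  0.2  0.2  0.3]
top [(np.int64(-6), np.int64(950)), (np.int64(-3), np.int64(10538)), (np.int64(0), np.int64(15140)), (np.int64(3), np.int64(4234)), (np.int64(6), np.int64(1790)), (np.int64(9), np.int64(873)), (np.int64(12), np.i
[... 987 characters left out ...]
), (np.int64(18), np.int64(808)), (np.int64(21), np.int64(324)), (np.int64(24), np.int64(170)), (np.int64(27), np.int64(223)), (np.int64(30), np.int64(188)), (np.int64(33), np.int64(233)), (np.int64(36), np.int64(327)), (np.int64(39), np.int64(174)), (np.int64(42), np.int64(203)), (np.int64(45), np.int64(233)), (np.int64(48), np.int64(191)), (np.int64(51), np.int64(211)), (np.int64(54), np.int64(303)), (np.int64(57), np.int64(310)), (np.int64(60), np.int64(674)), (np.int64(63), np.int64(22)), (np.int64(66), np.int64(7)), (np.int64(69), np.int64(8)), (np.int64(72), np.int64(8)), (np.int64(75), np.int64(2)), (np.int64(78), np.int64(0)), (np.int64(81), np.int64(0)), (np.int64(84), np.int64(0))]
```

```bash
cat >> fit.py <<'E'
HQ=np.array([670.9,7.0,-.2316])
def loc(P,q=HQ):
    d=np.array(P)[:2]-q[:2];c,s=np.cos(q[2]),np.sin(q[2]);return np.array([c*d[0]+s*d[1],-s*d[0]+c*d[1]])
def mv(cur,rot,tgt,yawx):
    # shift in tool axes (tool down), turn about tool z deg
    from scipy.spatial.transform import Rotation as R
    M=R.from_quat(rot).as_matrix();y=np.degrees(np.arctan2(M[1,0],M[0,0]))
    print("yawx",round(y,2),"tilt z",np.round(M[:,2],4),"shift tool mm",np.round(M.T@(np.array(tgt)-cur),1),"turn tool deg",round(-((yawx-y+180)%360-180),2))
E
python3 - <<'E'
from fit import *
a=un([(153,509),(41,432),(282,487)],210,110,5)
for z in(54,):print("tab tip",loc(atz("top",*a[0],z)))
for i in(1,2):print("panel end",loc(atz("top",*a[i],52)))
b=un([(520,62),(343,63),(662,130)],210,185,7)
print("tab sc",loc(atz("scene",*b[0],54)));print([loc(atz("scene",*b[i],52)) for i in (1,2)])
s=arm.read_state()
L=np.array([[-106-95,0,0]]);t=pose(HQ,L)[0];t[2]=150;print("target",t)
mv(s["position"],s["ee_rot"],t,-193.3)
E
```

```text
tab tip [-148.02872575   -0.57221745]
panel end [-121.5071588    63.63043037]
panel end [-123.3687278   -62.41802125]
tab sc [-149.67376812   -1.00126647]
[array([-126.7896441 ,  -62.55012126]), array([-127.14026752,   60.20420711])]
target [475.26662265  53.13655456 150.        ]
yawx -161.63 tilt z [-7.0e-04  1.8e-03 -1.0e+00] shift tool mm [-467.7  525.    81.3] turn tool deg 31.67
```

drive_tool:
  steps:
    - [-0.0265, 0.0288, 0.0044, 0, 0]
    - [-0.0265, 0.0288, 0.0044, 0, 0]
    - [-0.0265, 0.0288, 0.0044, 0, 0]
    - [-0.0265, 0.0288, 0.0044, 0, 0]
    - [-0.0265, 0.0288, 0.0044, 0, 0]
    - [-0.0265, 0.0288, 0.0044, 0, 0]
    - [-0.0265, 0.0288, 0.0044, 0, 0]
    - [-0.0265, 0.0288, 0.0044, 0, 0]
    - [-0.0265, 0.0288, 0.0044, 0, 0]
    - [-0.0265, 0.0288, 0.0044, 0, 0]
    - [-0.0265, 0.0288, 0.0044, 0, 0]
    - [-0.0265, 0.0288, 0.0044, 0, 0]
    - [-0.0265, 0.0288, 0.0044, 0, 0]
    - [-0.0265, 0.0288, 0.0044, 0, 0]
    - [-0.0265, 0.0288, 0.0044, 0, 0]
    - [-0.0265, 0.0288, 0.0044, 0, 0]
    - [-0.0265, 0.0288, 0.0044, 0, 0]
    - [-0.0265, 0.0288, 0.0044, 0, 0]

```text
clock: 1.9
position: [486.4, 50.8, 151.7]
ee_rot: [-0.16, 0.987, -0.0, -0.0]
contact_force: [1.2, -0.9, 1.0]
gripper_width: 0.4
```

drive_tool:
  steps:
    - [0, 0, 0, 7.92, 0]
    - [0, 0, 0, 7.92, 0]
    - [0, 0, 0, 7.92, 0]
    - [0, 0, 0, 7.92, 0]
    - [0, 0, 0, 0, 0]
    - [0, 0, 0, 0, 0]

```text
clock: 2.5
position: [486.1, 49.2, 151.9]
ee_rot: [0.114, 0.993, -0.0, -0.0]
contact_force: [0.4, -0.9, 0.3]
gripper_width: -0.1
```

Run:
```python
from fit import *
s=arm.read_state();print(s["clock"],s["position"],s["gripper_width"],s["joints"],loc(s["position"]))
t=pose(HQ,[[-190,-.5,28]])[0]
mv(s["position"],s["ee_rot"],t,-193.3)
p,d=arm.get_image("top");cv2.imwrite("pics/top1.png",p)
```

```text
2.5 [486.10643111  49.22802285 151.91046235] -0.0651592163275176 [ 4.34058092e-01  2.32691439e-01 -4.33437570e-01 -1.19364011e-04
 -9.05167098e-01 -2.23405923e+00] [-189.55246505   -1.31605892]
yawx 166.86 tilt z [-5.e-04 -1.e-04 -1.e+00] shift tool mm [  0.4   0.8 123.9] turn tool deg 0.16
```

View pics/top1.png

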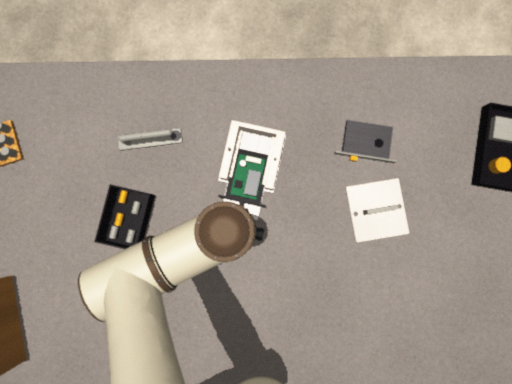

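drive_tool:
  steps:
    - [0.0, 0.0008, 0.0155, 0, 0]
    - [0, 0, 0.0155, 0, 0]
    - [0, 0, 0.0155, 0, 0]
    - [0, 0, 0.0155, 0, 0]
    - [0, 0, 0.0155, 0, 0]
    - [0, 0, 0.0155, 0, 0]
    - [0, 0, 0.0155, 0, 0]
    - [0, 0, 0.0155, 0, 0]
    - [0, 0, 0, 0, 0]
    - [0, 0, 0, 0, 0]

```text
clock: 3.55
position: [486.6, 50.0, 28.2]
ee_rot: [0.115, 0.993, -0.0, -0.0]
contact_force: [0.3, -0.2, -0.2]
gripper_width: 0.6
```

drive_tool:
  steps:
    - [-0.005, 0, 0, 0, 0]
    - [-0.005, 0, 0, 0, 0]
    - [-0.005, 0, 0, 0, 0]
    - [-0.005, 0, 0, 0, 0]
    - [-0.005, 0, 0, 0, 0]
    - [-0.005, 0, 0, 0, 0]
    - [-0.005, 0, 0, 0, 0]
    - [-0.005, 0, 0, 0, 0]

```text
clock: 4.35
position: [524.8, 40.5, 27.9]
ee_rot: [0.116, 0.993, -0.0, -0.001]
contact_force: [-2.6, 0.1, 0.4]
gripper_width: -0.2
```

Run:
```python
from fit import *
s=arm.read_state();print(s["clock"],s["position"],s["contact_force"],loc(s["position"]))
p,d=arm.get_image("scene");crop("s",p,180,130,160,130,5,"pics/s2.png")
```

```text
4.35 [524.80823262  40.51164724  27.87817321] [-2.62084456  0.11080263  0.38634674] [-149.88327262   -0.91628889]
```

View pics/s2.png

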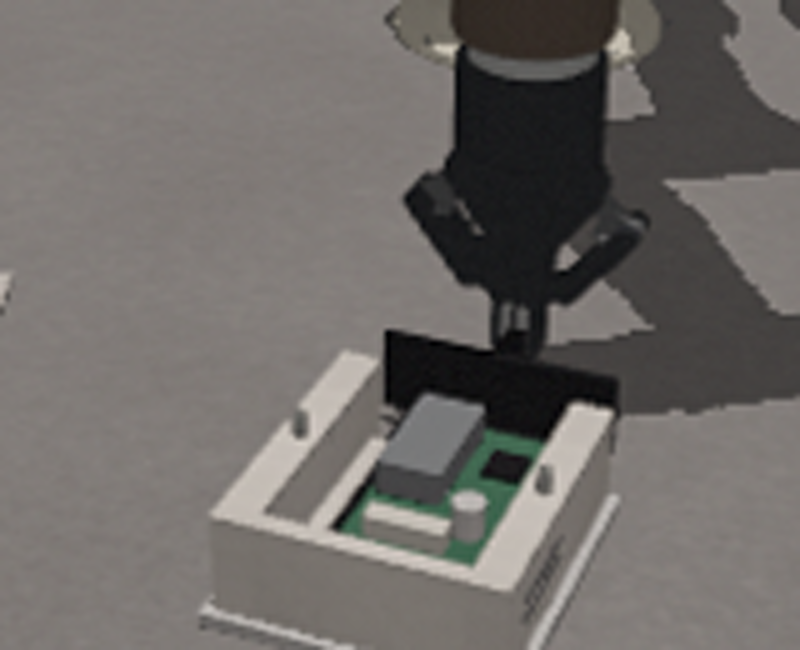

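drive_tool:
  steps:
    - [-0.005, 0, 0, 0, 0]
    - [-0.005, 0, 0, 0, 0]
    - [-0.005, 0, 0, 0, 0]
    - [-0.005, 0, 0, 0, 0]
    - [-0.003, 0, 0, 0, 0]
    - [-0.003, 0, 0, 0, 0]

```text
clock: 5.0
position: [550.9, 34.7, 28.0]
ee_rot: [0.116, 0.993, -0.0, -0.0]
contact_force: [-1.5, 0.1, -0.2]
gripper_width: 0.0
```

drive_tool:
  steps:
    - [-0.002, 0, 0, 0, 0]
    - [-0.002, 0, 0, 0, 0]

```text
clock: 5.2
position: [554.7, 33.9, 28.1]
ee_rot: [0.116, 0.993, 0.0, -0.0]
contact_force: [-0.1, -0.3, -1.2]
gripper_width: 0.1
```

drive_tool:
  steps:
    - [-0.002, 0, 0, 0, 0]
    - [0, 0, 0, 0, 0]

```text
clock: 5.4
position: [557.0, 33.5, 28.2]
ee_rot: [0.116, 0.993, 0.0, 0.0]
contact_force: [-0.7, 0.4, -0.2]
gripper_width: 0.3
```

drive_tool:
  steps:
    - [-0.002, 0, 0, 0, 0]
    - [0, 0, 0, 0, 0]

```text
clock: 5.6
position: [557.3, 33.3, 28.2]
ee_rot: [0.116, 0.993, -0.0, -0.001]
contact_force: [-5.8, 3.2, 2.1]
gripper_width: -0.4
```

drive_tool:
  steps:
    - [-0.002, 0, 0, 0, 0]
    - [0, 0, 0, 0, 0]

```text
clock: 5.8
position: [557.2, 33.0, 28.0]
ee_rot: [0.116, 0.993, -0.0, -0.003]
contact_force: [-9.3, 5.7, 5.9]
gripper_width: -0.2
```

Run:
```python
from fit import *
s=arm.read_state();print(s["clock"],s["position"],s["contact_force"],loc(s["position"]))
p,d=arm.get_image("scene");crop("s",p,200,160,120,95,6,"pics/s3.png")
```

```text
5.8 [557.16935071  33.03985624  28.0445754 ] [-9.3371041   5.71250935  5.93848637] [-116.67114565   -0.76057355]
```

View pics/s3.png

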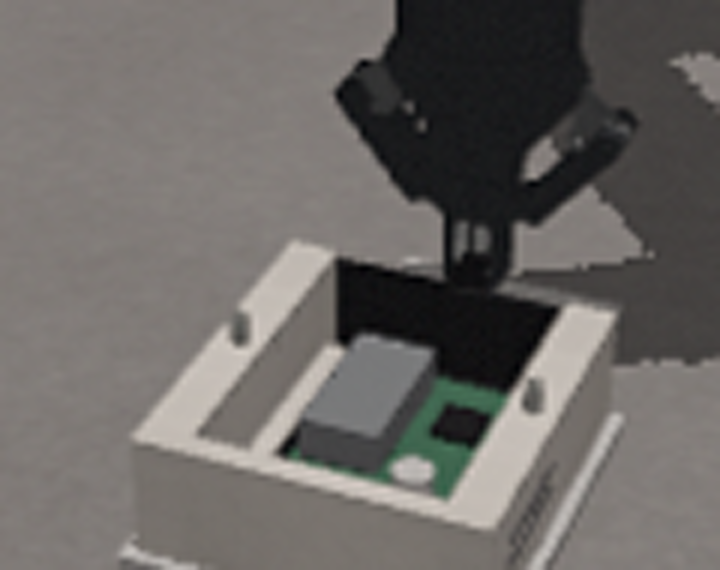

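drive_tool:
  steps:
    - [0.01, 0, 0, 0, 0]
    - [0.01, 0, 0, 0, 0]
    - [0.015, 0, 0, 0, 0]
    - [0, 0, -0.03, 0, 0]
    - [0, 0, -0.03, 0, 0]
    - [0, 0, -0.03, 0, 0]
    - [0, 0, -0.03, 0, 0]
    - [-0.008, -0.0357, 0, 0, 0.04]
    - [-0.008, -0.0357, 0, 0, 0.04]
    - [-0.008, -0.0357, 0, 0, 0.04]
    - [-0.008, -0.0357, 0, 0, 0.04]
    - [-0.008, -0.0357, 0, 0, 0.04]
    - [-0.008, -0.0357, 0, 0, 0.04]
    - [-0.008, -0.0357, 0, 0, 0.04]
    - [-0.008, -0.0357, 0, 0, 0.04]
    - [-0.008, -0.0357, 0, 0, 0.04]
    - [-0.008, -0.0357, 0, 0, 0.04]

```text
clock: 7.55
position: [521.9, -326.7, 148.3]
ee_rot: [0.116, 0.993, -0.0, 0.001]
contact_force: [0.4, -0.4, 0.0]
gripper_width: 40.2
```

drive_tool:
  steps:
    - [0, 0, 0, -7.96, 0.04]
    - [0, 0, 0, -7.96, 0.04]
    - [0, 0, 0, -7.96, 0.04]
    - [0, 0, 0, -7.96, 0.04]
    - [0, 0, 0, -7.96, 0.04]
    - [0, 0, 0, -7.96, 0.04]
    - [0, 0, 0, -7.96, 0.04]
    - [0, 0, 0, -7.96, 0.04]
    - [0, 0, 0, -7.96, 0.04]
    - [0, 0, 0, -7.96, 0.04]
    - [0, 0, 0, -7.96, 0.04]
    - [0, 0, 0, -7.96, 0.04]
    - [0, 0, 0, -7.96, 0.04]
    - [0, 0, 0, -7.96, 0.04]
    - [0, 0, 0, 0, 0.04]
    - [0, 0, 0, 0, 0.04]

```text
clock: 9.15
position: [522.1, -325.2, 148.2]
ee_rot: [0.755, -0.656, 0.0, -0.0]
contact_force: [-0.2, -0.3, 0.3]
gripper_width: 40.1
```

Run:
```python
from fit import *
s=arm.read_state();print(s["clock"],s["position"],s["gripper_width"],s["joints"])
mv(s["position"],s["ee_rot"],[524.6,-325.5,19],-90+np.degrees(.1463))
for n,a in(("top",(210,110,90,120,5)),("scene",(200,160,120,95,6))):
    p,d=arm.get_image(n);cv2.imwrite(f"pics/{n}4.png",p);crop(n,p,*a,f"pics/{n}4c.png")
```

```text
9.15 [ 522.0909966  -325.15386091  148.24517396] 40.10582565161405 [-2.94106602e-01  4.35229310e-01 -1.32798028e-01  1.83117035e-04
 -1.00216334e+00  4.33283693e-01]
yawx -82.02 tilt z [ 5.e-04 -3.e-04 -1.e+00] shift tool mm [  0.6  -2.4 129.2] turn tool deg -0.4
```

View pics/top4c.png

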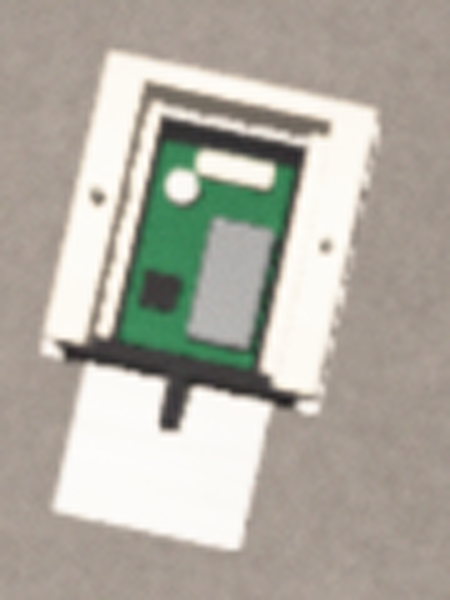

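View pics/scene4.png

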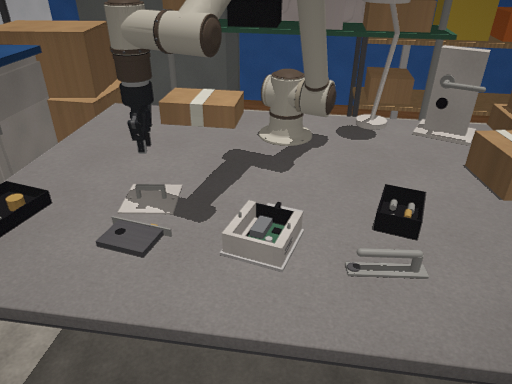

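drive_tool:
  steps:
    - [0.0006, -0.0024, 0.015, -0.4, 0.04]
    - [0, 0, 0.016, 0, 0.04]
    - [0, 0, 0.016, 0, 0.04]
    - [0, 0, 0.016, 0, 0.04]
    - [0, 0, 0.016, 0, 0.04]
    - [0, 0, 0.016, 0, 0.04]
    - [0, 0, 0.016, 0, 0.04]
    - [0, 0, 0.01, 0, 0.04]
    - [0, 0, 0.008, 0, 0.04]
    - [0, 0, 0, 0, 0.04]
    - [0, 0, 0, 0, 0.04]

```text
clock: 10.35
position: [525.0, -325.6, 19.5]
ee_rot: [0.758, -0.652, 0.0, -0.0]
contact_force: [-0.2, 0.3, 1.0]
gripper_width: 39.7
```

drive_tool:
  steps:
    - [0, 0, 0, 0, 0]
    - [0, 0, 0, 0, 0]
    - [0, 0, 0, 0, 0]
    - [0, 0, 0, 0, 0]
    - [0, 0, 0, 0, 0]
    - [0, 0, 0, 0, 0]
    - [0, 0, 0, 0, 0]
    - [0, 0, 0, 0, 0]
    - [0, 0, 0, 0, 0]
    - [0, 0, 0, 0, 0]

```text
clock: 11.35
position: [525.0, -325.6, 20.0]
ee_rot: [0.758, -0.652, 0.001, -0.0]
contact_force: [-0.3, -0.0, 5.2]
gripper_width: 11.0
```

drive_tool:
  steps:
    - [0, 0, -0.005, 0, 0]
    - [0, 0, -0.01, 0, 0]
    - [0, 0, -0.02, 0, 0]
    - [0, 0, -0.02, 0, 0]
    - [0, 0, -0.02, 0, 0]
    - [0, 0, -0.02, 0, 0]
    - [0, 0, -0.02, 0, 0]
    - [0, 0, -0.015, 0, 0]
    - [0, 0, 0, 0, 0]
    - [0, 0, 0, 0, 0]

```text
clock: 12.35
position: [524.0, -325.1, 148.6]
ee_rot: [0.758, -0.653, -0.001, -0.0]
contact_force: [-0.8, -0.2, -3.2]
gripper_width: 10.7
```

Run:
```python
from fit import *
s=arm.read_state();print(s["clock"],s["position"],s["gripper_width"],s["contact_force"],s["wrist_torque"])
for n in("top","scene"):
    p,d=arm.get_image(n);cv2.imwrite(f"pics/{n}5.png",p)
p=cv2.imread("pics/top5.png");crop("top",p,330,150,100,110,5,"pics/top5c.png")
p=cv2.imread("pics/scene5.png");crop("s",p,80,80,140,120,5,"pics/scene5c.png")
```

```text
12.35 [ 524.0337353  -325.10558971  148.61382112] 10.68424653298265 [-0.84698283 -0.19194247 -3.23042736] [0.05879229 0.02736091 0.00282326]
```

View pics/top5c.png

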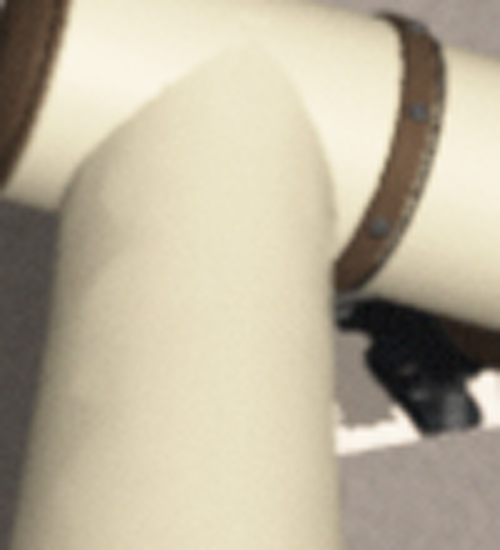

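View pics/scene5c.png

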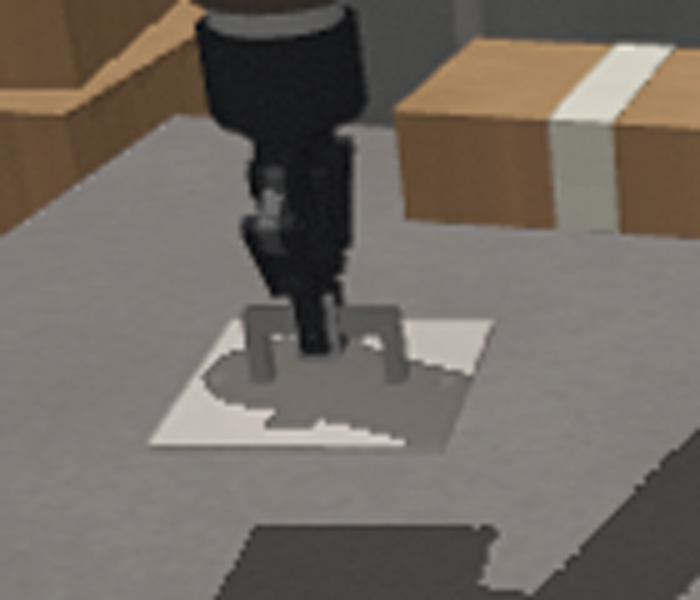

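drive_tool:
  steps:
    - [0, 0, 0, 4.6, 0]
    - [0, 0, 0, 6, 0]
    - [0, 0, 0, 6, 0]
    - [0, 0, 0, 5, 0]
    - [0, 0, 0, 0, 0]

```text
clock: 12.95
position: [523.9, -325.2, 147.7]
ee_rot: [-0.622, 0.783, 0.001, -0.001]
contact_force: [-0.1, -0.6, -2.7]
gripper_width: 11.3
```

drive_tool:
  steps:
    - [-0.01, -0.0019, 0, 0, 0]
    - [-0.02, -0.0037, 0, 0, 0]
    - [-0.0235, -0.0044, 0, 0, 0]
    - [-0.0235, -0.0044, 0, 0, 0]
    - [-0.0235, -0.0044, 0, 0, 0]
    - [-0.0235, -0.0044, 0, 0, 0]
    - [-0.0235, -0.0044, 0, 0, 0]
    - [-0.0235, -0.0044, 0, 0, 0]
    - [-0.0235, -0.0044, 0, 0, 0]
    - [-0.0235, -0.0044, 0, 0, 0]
    - [-0.0235, -0.0044, 0, 0, 0]
    - [-0.0235, -0.0044, 0, 0, 0]
    - [-0.0235, -0.0044, 0, 0, 0]
    - [-0.0235, -0.0044, 0, 0, 0]
    - [-0.0235, -0.0044, 0, 0, 0]
    - [-0.014, -0.0027, 0, 0, 0]
    - [-0.0075, -0.0014, 0, 0, 0]
    - [0, 0, 0, 0, 0]
    - [0, 0, 0, 0, 0]

```text
clock: 14.85
position: [669.9, 6.6, 148.9]
ee_rot: [-0.622, 0.783, 0.0, -0.0]
contact_force: [0.3, -0.4, -2.0]
gripper_width: 10.9
```

Run:
```python
from fit import *
s=arm.read_state();print(s["clock"],s["position"],s["gripper_width"],s["contact_force"],loc(s["position"]))
mv(s["position"],s["ee_rot"],[HQ[0],HQ[1],110],-90+np.degrees(HQ[2]))
for n in("top","scene"):
    p,d=arm.get_image(n);cv2.imwrite(f"pics/{n}6.png",p)
p=cv2.imread("pics/top6.png");crop("top",p,200,100,120,110,5,"pics/top6c.png")
p=cv2.imread("pics/scene6.png");crop("s",p,190,140,130,110,6,"pics/scene6c.png")
```

```text
14.85 [669.9269455    6.64859671 148.90238709] 10.851324868460887 [ 0.33633728 -0.3537292  -1.99451397] [-0.86641493 -0.56537111]
yawx -103.07 tilt z [-9.e-04 -2.e-04 -1.e+00] shift tool mm [-0.6 -0.9 38.9] turn tool deg 0.2
```

View pics/top6c.png

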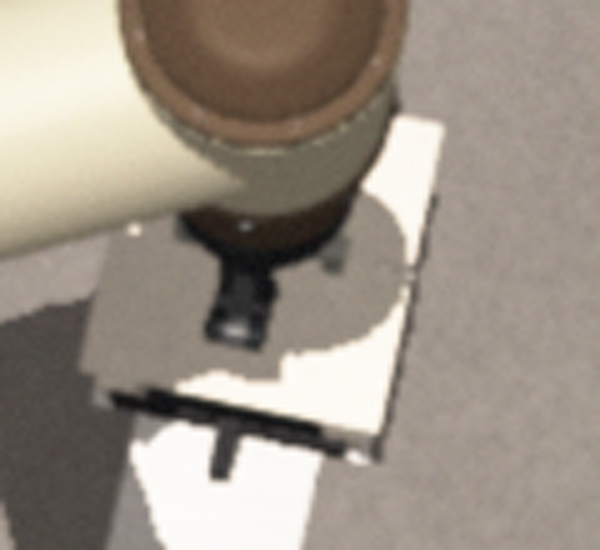

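View pics/scene6c.png

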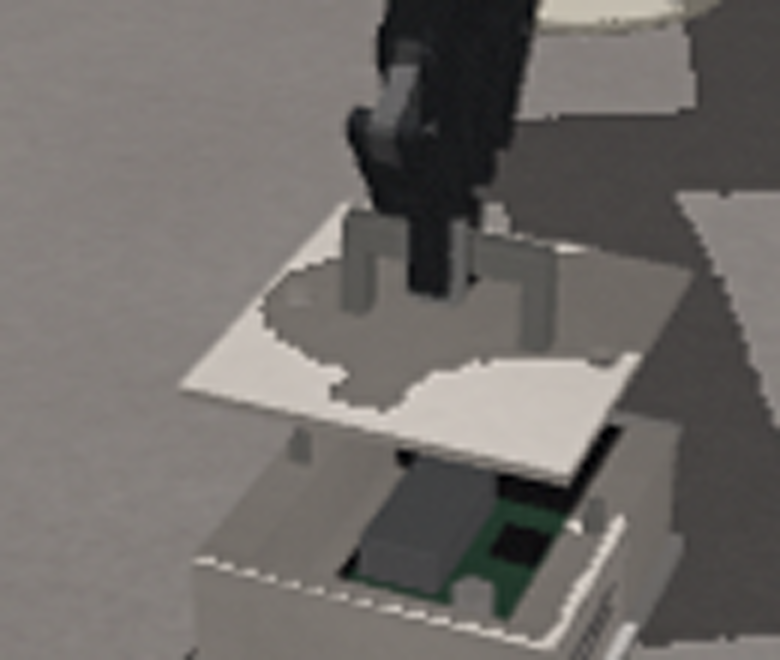

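```bash
cat > f2.py <<'E'
from fit import *
def run(z,T,S):
    L={"top":([(75,-72,z),(-75,-72,z),(-75,72,z)],un(T,200,100,5)),"scene":([(75,-72,z),(75,72,z),(-75,72,z),(-75,-72,z)],un(S,190,140,6))}
    o=fit("cover z%d"%z,L,[670,7,-.23])
    print("rel top",np.round(loc(o["top"],[671.33,7.24,-.2287]),1),"rel scene",np.round(loc(o["scene"],[670.06,6.84,-.2351]),1))
for z in(131,134,137): run(z,[(445,122),(383,433),(82,370)],[(183,385),(570,482),(693,270),(347,200)])
E
python3 f2.py
```

```text
cover z131 ['top'] [ 6.718815e+02  5.900200e+00 -2.236000e-01] res [-0.2  0.5 -0.1 -0.4  0.2 -0. ]
cover z131 ['scene'] [ 6.646268e+02  6.463400e+00 -2.305000e-01] res [ 0.1  0.1 -0.1 -1.4 -0.1  0.2  0.1  0.6]
cover z131 ['top', 'scene'] [ 6.705102e+02  6.651500e+00 -2.252000e-01] res [-0.4  1.1 -0.4  0.2 -0.1  0.5 -0.4  1.7 -0.   0.2 -0.3  1.3 -0.4  1.8]
rel top [ 0.8 -1.2] rel scene [-5.2 -1.6]
cover z134 ['top'] [ 6.714515e+02  5.990000e+00 -2.233000e-01] res [-0.1  0.4 -0.  -0.3  0.1 -0. ]
cover z134 ['scene'] [ 6.694486e+02  7.049400e+00 -2.309000e-01] res [-0.2  0.2  0.  -1.3  0.2  0.1  0.1  0.4]
cover z134 ['top', 'scene'] [ 6.709715e+02  6.673500e+00 -2.262000e-01] res [-0.3  0.7 -0.4 -0.1 -0.3  0.1 -0.5  0.6 -0.  -0.9 -0.1  0.3 -0.4  0.7]
rel top [ 0.4 -1.2] rel scene [-0.6  0.1]
cover z137 ['top'] [ 6.709937e+02  6.064800e+00 -2.231000e-01] res [ 0.   0.2  0.  -0.3 -0.   0. ]
cover z137 ['scene'] [ 6.744139e+02  7.620500e+00 -2.320000e-01] res [-0.6  0.2  0.1 -1.1  0.4  0.  -0.   0.3]
cover z137 ['top', 'scene'] [ 6.717149e+02  6.763700e+00 -2.256000e-01] res [-0.2  0.  -0.4 -0.5 -0.4 -0.4 -0.6 -0.4  0.1 -2.  -0.  -0.7 -0.4 -0.2]
rel top [-0.1 -1.2] rel scene [4.1 1.8]
```

drive_tool:
  steps:
    - [-0.0006, -0.0004, 0.01, 0.2, 0]
    - [0, 0, 0.01, 0, 0]
    - [0, 0, 0.01, 0, 0]
    - [0, 0, 0.01, 0, 0]
    - [0, 0, 0.008, 0, 0]
    - [0, 0, 0, 0, 0]
    - [0, 0, 0, 0, 0]

```text
clock: 15.65
position: [671.1, 7.7, 100.9]
ee_rot: [-0.621, 0.784, -0.0, -0.0]
contact_force: [0.1, 0.4, -2.4]
gripper_width: 10.9
```

Run:
```python
from fit import *
s=arm.read_state();print(s["clock"],s["position"],s["gripper_width"],s["contact_force"],loc(s["position"]))
mv(s["position"],s["ee_rot"],[HQ[0],HQ[1],80],-90+np.degrees(HQ[2]))
for n in("top","scene"):
    p,d=arm.get_image(n);cv2.imwrite(f"pics/{n}7.png",p)
p=cv2.imread("pics/top7.png");crop("top",p,200,100,120,110,5,"pics/top7c.png")
p=cv2.imread("pics/scene7.png");crop("s",p,190,150,130,110,6,"pics/scene7c.png")
```

```text
15.65 [671.0702899    7.65230381 100.91409551] 10.866917655888134 [ 0.12316556  0.42321774 -2.44930145] [0.01601661 0.67397506]
yawx -103.25 tilt z [-2.e-04 -3.e-04 -1.e+00] shift tool mm [ 0.7  0.  20.9] turn tool deg 0.02
```

View pics/top7c.png

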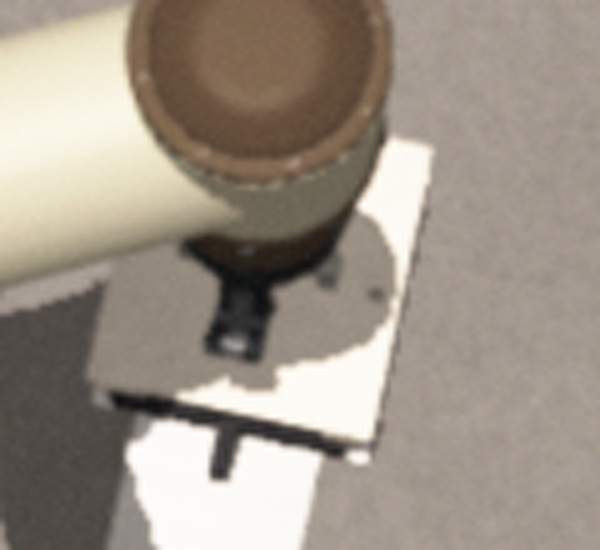

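View pics/scene7c.png

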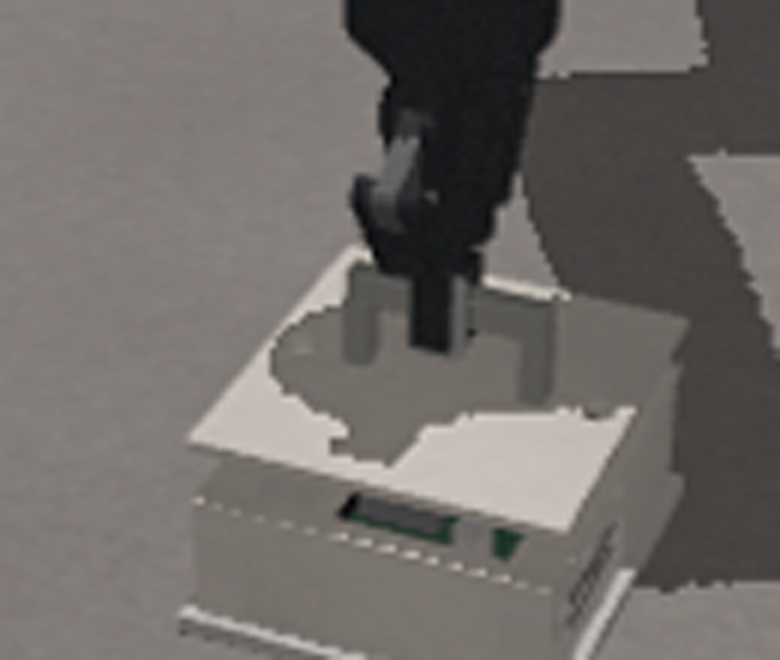

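```bash
cat > f3.py <<'E'
from fit import *
for z in(84,86,88):
    L={"top":([(75,-72,z),(-75,-72,z),(-75,72,z),(0,-60,z)],un([(432,150),(373,449),(89,383),(377,294)],200,100,5)),"scene":([(75,-72,z),(75,72,z),(-75,72,z),(-75,-72,z)],un([(190,440),(566,529),(688,320),(348,247)],190,150,6))}
    o=fit("cover z%d"%z,L,[670,7,-.23])
    print("rel top",np.round(loc(o["top"],[671.33,7.24,-.2287]),1),"rel scene",np.round(loc(o["scene"],[670.06,6.84,-.2351]),1))
E
python3 f3.py
```

```text
cover z84 ['top'] [ 6.700317e+02  7.801100e+00 -2.290000e-01] res [ 0.1  0.6 -0.2 -0.9 -0.3  0.3  0.4 -0.2]
cover z84 ['scene'] [ 6.671358e+02  7.570200e+00 -2.290000e-01] res [-0.  -0.1  0.1  0.3 -0.2 -0.3  0.2  0.1]
cover z84 ['top', 'scene'] [ 6.688792e+02  7.776400e+00 -2.281000e-01] res [ 0.1  1.  -0.1 -0.5 -0.2  0.8  0.4  0.2 -0.1  0.4  0.1  0.8 -0.2  0.1
  0.2  0.4]
rel top [-1.4  0.3] rel scene [-3.  0.]
cover z86 ['top'] [ 6.697121e+02  7.882900e+00 -2.288000e-01] res [ 0.1  0.5 -0.1 -0.9 -0.4  0.4  0.4 -0.3]
cover z86 ['scene'] [ 6.700393e+02  7.923000e+00 -2.289000e-01] res [-0.2 -0.1  0.1  0.4 -0.1 -0.4  0.2 -0. ]
cover z86 ['top', 'scene'] [ 6.69843e+02  7.89550e+00 -2.28800e-01] res [ 0.1  0.5 -0.2 -0.9 -0.4  0.3  0.4 -0.3 -0.2 -0.1  0.1  0.3 -0.1 -0.4
  0.2 -0.1]
rel top [-1.7  0.3] rel scene [-0.3  1. ]
cover z88 ['top'] [ 6.69386e+02  7.97590e+00 -2.28700e-01] res [ 0.2  0.5 -0.1 -0.8 -0.5  0.4  0.4 -0.3]
cover z88 ['scene'] [ 6.7296e+02  8.2394e+00 -2.2890e-01] res [-0.4 -0.1  0.2  0.4  0.  -0.4  0.1 -0.1]
cover z88 ['top', 'scene'] [ 6.704856e+02  7.997700e+00 -2.290000e-01] res [ 0.1  0.  -0.2 -1.2 -0.5 -0.   0.4 -0.7 -0.3 -0.7  0.2 -0.3 -0.  -1.
  0.2 -0.6]
rel top [-2.1  0.3] rel scene [2.5 2. ]
```

drive_tool:
  steps:
    - [0.0006, -0.0005, 0, 0, 0]
    - [0, 0, 0.004, 0, 0]
    - [0, 0, 0.003, 0, 0]
    - [0, 0, 0.003, 0, 0]
    - [0, 0, 0.002, 0, 0]
    - [0, 0, 0, 0, 0]

```text
clock: 16.35
position: [671.0, 6.9, 88.5]
ee_rot: [-0.621, 0.784, 0.0, -0.0]
contact_force: [0.2, -0.6, -2.6]
gripper_width: 10.5
```

drive_tool:
  steps:
    - [0, 0, 0.002, 0, 0]
    - [0, 0, 0.002, 0, 0]
    - [0, 0, 0, 0, 0]

```text
clock: 16.65
position: [671.0, 7.0, 84.7]
ee_rot: [-0.621, 0.784, 0.0, -0.0]
contact_force: [-0.1, -0.1, -2.4]
gripper_width: 10.8
```

drive_tool:
  steps:
    - [0, 0, 0.002, 0, 0]
    - [0, 0, 0.001, 0, 0]
    - [0, 0, 0, 0, 0]

```text
clock: 16.95
position: [671.1, 7.0, 81.9]
ee_rot: [-0.621, 0.784, 0.0, -0.0]
contact_force: [0.6, -0.1, -2.6]
gripper_width: 10.9
```

drive_tool:
  steps:
    - [0, 0, 0.001, 0, 0]
    - [0, 0, 0.001, 0, 0]
    - [0, 0, 0, 0, 0]

```text
clock: 17.25
position: [671.3, 7.0, 80.1]
ee_rot: [-0.621, 0.784, -0.0, 0.0]
contact_force: [-0.2, -0.3, -3.6]
gripper_width: 11.0
```

drive_tool:
  steps:
    - [0, 0, 0.001, 0, 0]
    - [0, 0, 0, 0, 0]

```text
clock: 17.45
position: [671.4, 7.0, 80.1]
ee_rot: [-0.621, 0.784, -0.0, 0.0]
contact_force: [-2.7, 1.0, 2.5]
gripper_width: 11.2
```

Seated on the rim; releasing and retreating.

drive_tool:
  steps:
    - [0, 0, 0, 0, 0.04]
    - [0, 0, 0, 0, 0.04]
    - [0, 0, 0, 0, 0.04]
    - [0, 0, 0, 0, 0.04]
    - [0, 0, 0, 0, 0.04]
    - [0, 0, 0, 0, 0.04]
    - [0, 0, -0.01, 0, 0.04]
    - [0, 0, -0.02, 0, 0.04]
    - [0, 0, -0.03, 0, 0.04]
    - [0, 0, -0.03, 0, 0.04]
    - [0, 0, -0.03, 0, 0.04]
    - [0, 0.03, 0, 0, 0.04]
    - [0, 0.04, 0, 0, 0.04]
    - [0, 0.04, 0, 0, 0.04]
    - [0, 0.04, 0, 0, 0.04]
    - [0, 0.04, 0, 0, 0.04]
    - [0, 0, 0, 0, 0.04]

```text
clock: 19.15
position: [481.9, 50.5, 200.1]
ee_rot: [-0.621, 0.783, 0.001, -0.0]
contact_force: [0.5, -0.3, 0.1]
gripper_width: 40.2
```

Run:
```python
from fit import *
s=arm.read_state();print(s["clock"],s["position"],s["gripper_width"],s["contact_force"])
for n in("top","scene"):
    p,d=arm.get_image(n);cv2.imwrite(f"pics/{n}8.png",p);np.save(f"pics/{n}8.npy",d)
p=cv2.imread("pics/top8.png");crop("top",p,200,100,120,110,5,"pics/top8c.png")
p=cv2.imread("pics/scene8.png");crop("s",p,190,150,130,110,6,"pics/scene8c.png")
```

```text
19.15 [481.94117132  50.47019227 200.06293352] 40.23326172455645 [ 0.47696104 -0.27904714  0.08717611]
```

View pics/top8.png

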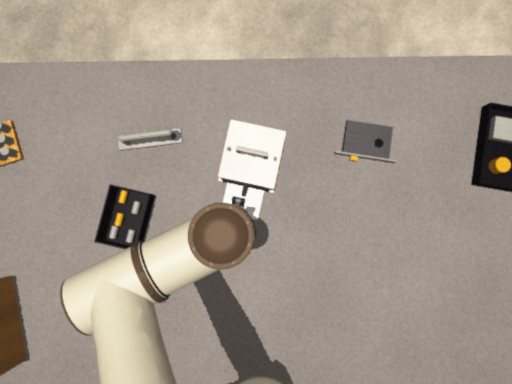

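View pics/top8c.png

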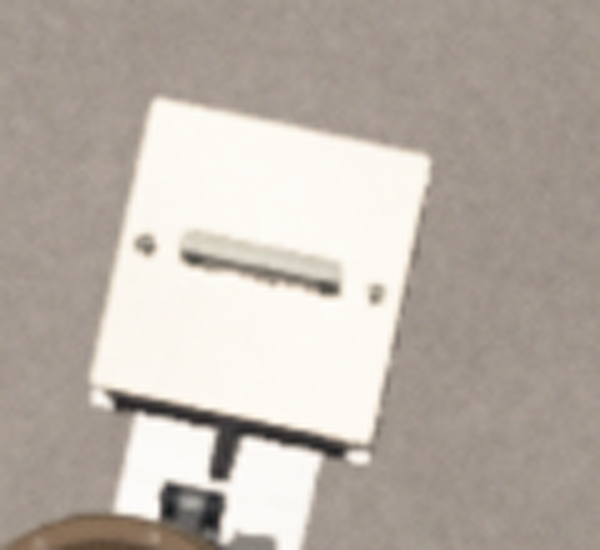

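View pics/scene8c.png

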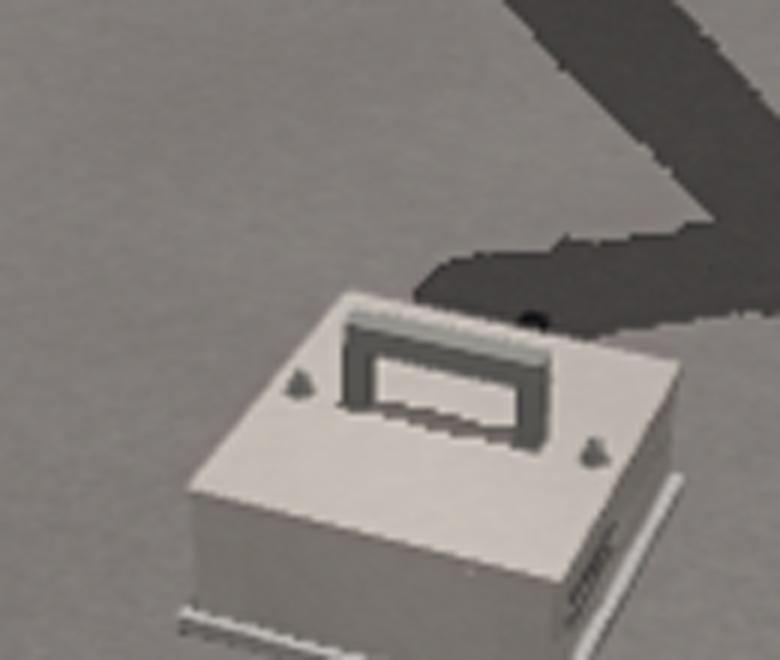

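Run:
```python
from fit import *
a=un([(220,478)],200,100,5)
print("tab tip",loc(atz("top",*a[0],54),[671.33,7.24,-.2287]))
z=65
L={"top":([(75,72,z),(75,-72,z),(-75,-72,z),(-75,72,z)],un([(155,98),(430,156),(371,445),(93,383)],200,100,5)),"scene":([(75,-72,z),(75,72,z),(-75,72,z),(-75,-72,z)],un([(190,488),(563,580),(680,362),(348,291)],190,150,6))}
o=fit("cover",L,[670,7,-.23])
d=np.load("pics/top8.npy");X=cloud("top",d).reshape(-1,3);l=np.array([loc(x) for x in X]);m=(abs(l[:,0])<65)&(abs(l[:,1])<65)&(X[:,2]<75)&(X[:,2]>50)
A=np.c_[l[m],np.ones(m.sum())];print("plane",np.linalg.lstsq(A,X[m,2],rcond=None)[0])
arm.job_done()
```

```text
tab tip [-106.28830465   -0.35590807]
cover ['top'] [ 6.727734e+02  7.127000e+00 -2.307000e-01] res [ 0.1  0.1  0.1  0.2 -0.  -0.5 -0.2  0.1]
cover ['scene'] [ 6.702897e+02  7.296400e+00 -2.253000e-01] res [-0.1 -0.1  0.1 -0.   0.3  0.1 -0.2 -0. ]
cover ['top', 'scene'] [ 6.718642e+02  7.302600e+00 -2.284000e-01] res [-0.1  0.5  0.   0.4  0.  -0.2 -0.2  0.5 -0.3  0.3 -0.1  0.5  0.3  0.5
 -0.2  0.3]
plane [2.14275275e-03 1.48504068e-05 6.56331629e+01]
the job is handed in; nothing more can be done
```

I pushed the tray home by its tab, then gripped the cover by its handle, lowered it over both pins onto the rim, let go and moved clear. The job is handed in at about 19 s, well under the 56 s limit.

**Tray:** The push stopped firmly against the housing. The last picture puts the tab tip at -106.3 mm in the housing frame, against -106 mm for fully home.

**Cover:**
- Both pins show through its holes.
- The top surface measured about 65.6 mm high with about 0.002 rad of tilt, against 65 mm expected.
- The centre is within 1 to 1.5 mm of the housing's and the turn error is within 0.01 rad. The two cameras disagreed by about 2.5 mm in x, which is within their calibration error.

**Other objects:** The bin, lever handle and lock case look unmoved in the last overhead picture; I did not measure their positions. The highest force I saw was about 12 N, while pressing the tray home. None of my checks failed.

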